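# Pump up the dry-air canister

### The job

Pump the canister: push the black knob on its lid down and let it rise, again and again with full strokes, until the green indicator pin stands fully out of the lid with its whole orange band showing, then take the hand away. Only push on the knob: do not touch the pin, do not lift, tip or shove the canister, and leave the bottle, the tube rack and the carton where they stand.

Things in the scene. Friction and masses are not known exactly. Their poses are not given: they have to be found in the camera images.
- canister: Loose round storage canister, about 1 kg, standing upright on the table: clear wall, white lid with a blue stripe; 144 mm across, lid top 130 mm above its underside. Origin at the centre of its underside, z up; its x axis points from the centre towards the indicator pin. A grey collar (52 mm across, 6 mm high) surrounds the plunger.
- knob_top (a point): Centre of the flat top of the black round pump knob (42 mm across, 14 mm thick) on the canister's axis; 175 mm above the table when up. It moves with the knob, straight down.
- plunger (a joint): How far the knob is pressed down, m: 0 = up (where its spring returns it), 0.021 = fully down at a hard stop. The push needed grows from about 4 N to about 12 N at the bottom; push near the knob's centre.
- pin (a joint): Pin extension, m: starts at 0 to 0.008, fully out is 0.030 (0.027 or more counts). A ratchet raises it while the knob goes down, by half the knob's travel less up to 4 mm lost motion, and holds it while the knob rises. A full stroke, knob let right up after, gives about 8 mm (4 to 10): 3 to 4 are needed, the last at least 18 mm deep. Extra strokes do no harm.
- pin_head: The indicator pin, upright on the lid 48 mm from the knob's axis: green cap 16 mm across, 6 mm high, on a 12 mm green stem with a 5 mm orange band below that clears the lid only when fully out. Origin on its axis, 130 mm above the table when in, up to 30 mm higher when out; the cap's top is 4 mm above the origin. Not to be touched.
- bottle_mid (a point): Middle (55 mm up) of a brown flat reagent bottle, 50 x 90 mm, 133 mm high with its white cap. A bystander.
- rack_mid (a point): Middle (50 mm up) of a white tube rack with six capped tubes, 45 x 160 mm, 100 mm high, its y axis along its length. A bystander.
- carton_mid (a point): Middle (35 mm up) of a white reagent carton with a green stripe, 80 x 130 mm, 70 mm high. A bystander.
There are look-alikes about, which are no part of the job. Of the things that look like the canister, the middle-sized one is meant.

How it is judged:
On the way, in this order (a step that is already met when the one before it is completed fails the run):
1. the pin is half out (value of joint pin above 0.0145 m), for 0.05 s.
2. the pin is fully out (value of joint pin above 0.027 m), for 0.2 s.
At the end, for the whole second after the job is handed in: The pin is at least 27 mm out of its 30 mm, the knob is let go and back up (within 3 mm), and the canister stands upright on the table within 30 mm of where it began, at rest; the bystanders are within 25 mm of where they began (value of joint pin above 0.027 m and value of joint plunger below 0.003 m and angle between canister's own z axis and vertical below 0.05 rad and height (world z) of canister below 0.005 m and distance of canister from where it was at the start of the episode below 0.03 m and linear speed of canister below 0.02 m/s and distance of each of bottle_mid, rack_mid, carton_mid from where it was at the start of the episode below 0.025 m); the robot touches nothing.
It fails at once if the robot touches the indicator pin (contact force between any of the fingers, the arm and pin_head above 1 N).
It fails at once if the canister is lifted (height (world z) of canister above 0.008 m).
It fails at once if the canister is tipped (angle between canister's own z axis and vertical above 0.15 rad).
It fails at once if the canister is shoved more than 40 mm (distance of canister from where it was at the start of the episode above 0.04 m).
It fails at once if the bottle, tube rack or carton is moved more than 25 mm (distance of any of bottle_mid, rack_mid, carton_mid from where it was at the start of the episode above 0.025 m).
It also fails if it takes over 45 s, if anything falls off the work surface, if the arm or the gripper's body presses on something with over 40 N, if the wrist force passes 120 N, or if a joint passes its speed limit or range.

### The arm

A 6-joint arm with a two-finger parallel gripper is mounted at the origin on the work surface. World frame = base frame: x ahead of the robot, y to its left, z up, the work surface at z = 0. Lengths are in m, angles in rad, forces in N, time in s.
With the tool pointing down it reaches from about 0.225 to 0.875 m from the base axis. Payload 3.4 kg.
Tool frame: the origin (TCP) lies between the finger pads; the fingertips stand 17 mm ahead of it and the grasp point (between the pads) lies 2 mm behind it; y points along the fingers, z is the direction in which the jaws open and shut, and the axes are right-handed (so a half turn about y gives the same grasp; the last joint's range is limited). The gripper opens to 85 mm and grips with 20 to 120 N. Pads are 22 mm wide; open, the fingers measure 114 mm over their backs; the gripper's body (76 mm by 85 mm) begins 54 mm behind the grasp point. The pads swing forward as they close: fully open they stand 13 mm farther back than shut.
Start: joints at [1.156, 0.276, 1.505, -0, 1.361, -0.121], TCP at [0.167, 0.55, 0.248] pointing down, gripper open.
Joint ranges: [-2.89, 2.89], [-0.75, 2.08], [0.22, 2.7], [-1.18, 4.32], [0.11, 2.71], [-2.7, 2.7]. Speed limits (rad/s): [2.57, 2.57, 3.14, 3.14, 3.14, 3.14].

### API

Orientations are given as a unit quaternion [w, x, y, z].
In Python, from rig import manip, get_image, camera_model, sign_off, spot_in, silhouettes, spot_point gives the robot as it stands.
- The arm moves only by the tool jog_arm, never from a script. Its argument "targets" is a list of rows, each a list of 3 entries, a list of its own where there are three numbers: the finger opening in m, from 0 to 0.0854, then the shift along the world's x, y, z in m, then the turn about the world's z in rad. In form: [[claw, [x, y, z], spin], ...]. A call has 1 to 10 rows; each row shifts and turns the commanded pose from where the row before left it; what a row does not reach is not made up. A row lasts 1/8 s, in which the tool goes at most 62.5 mm and 10.7 degrees, less where a joint would pass 70% of its speed; a pose out of reach is approached as far as the arm can. A call with a gripper value outside its range is refused whole. The fingers move at their own pace and stop on an object; "force" is the grip in N (left out, the last holds). Time passes only in rows, so rows that do not move let the fingers close. It gives the time, the measured TCP pose, the force and the opening at its end, in the units of the state.
- manip.get_state(): the state, without advancing time (a new reading comes with each control period).
- get_image(name): name is "side" or "top"; returns (picture, depth): 420x560x3 uint8, red, green, blue; 420x560 float32, m along the optical axis (not along the pixel's ray), 0 where there is no reading.
- camera_model(name): a dict with "mtx" (3x3 intrinsics, pixels), "world_from_camera" (4x4, takes a point from camera to world coordinates). Camera axes: x right, y up, looking along -z (the intrinsics and any distortion apply to the point x, -y, -z); pixel columns grow to the right and rows downward; lengths in m; the calibration is good to about 2 mm. A picture is of the moment at which its call begins. camera_model takes no time and is no camera call.
- sign_off(): hands the job in, once; it reports no verdict.
Trained networks look in the newest picture that a camera, given by its name, has taken for a name from the list of things; names that differ only in an ending like _2 or _b are one class to them, and where a whole thing is asked for, a point or a joint stands for the part that bears it (a point fixed in the world has none). Each returns a list of dicts, best first, with "score" (0 to 1); they miss things now and then, are a little off and sometimes report something else, mostly with a low value. They report only what shows in the picture. A call takes as long as a camera call. They do not tell look-alikes from the thing itself.
- spot_in(name, camera): "position" ([column, row] in pixels, amid what is visible of it).
- silhouettes(name, camera): "mask" (420x560 bool, what is visible of it) and "position" ([column, row] in pixels, amid what is visible of it).
- spot_point(name, camera): "position" ([column, row] in pixels: a listed point, or the origin of a listed thing).
The state is a dict: "clock": time; "qpos": joint angles; "qd": joint speeds; "effort": joint torques, N m; "position": TCP position; "ee_rot": TCP orientation; "contact_force": force on the tool from outside, world axes, zero at the start; "moment": the same for the moment, N m; "width": finger opening in m.
Only numpy, scipy, OpenCV 4.12 (cv2) and the standard library are available. Lean on these libraries where they do the work, as an engineer would, in place of code of your own. Each camera call takes 0.05 s, during which the arm holds its last target.

## Working session

There is one attempt and no reset: what is moved stays moved. The work goes in short steps, Python scripts to look and compute and a tool call to move; the robot and the scene stay as the last step left them, time stands still between calls to the robot, and variables do not carry over. Pictures are saved under pics/ and viewed, and the job is handed in when it is done.

Besides the shell and the picture viewer there is one more tool, called after "Call:" in YAML: its name, and indented under it one key for each argument. jog_arm: Moves the arm, as the interface text tells. Its arguments: {"type":"object","properties":{"targets":{"type":"array","items":{"type":"array"}},"force":{"type":"number"}},"required":["targets"]}

```bash
mkdir -p pics; ls; python3 - <<'E'
from rig import manip, get_image, camera_model
import cv2
print(manip.get_state())
for n in ("side","top"):
    p,d=get_image(n); cv2.imwrite(f"pics/{n}0.png",p[:,:,::-1])
    c=camera_model(n); print(n,c)
E
```

```text
pics
{'clock': 0.0, 'qpos': array([ 1.15596296e+00,  2.76600206e-01,  1.50616117e+00,  3.97956246e-05,
        1.36069727e+00, -1.21014858e-01]), 'qd': array([ 0.00017802,  0.00035741, -0.00092711,  0.0019978 ,  0.00100063,
        0.00124045]), 'effort': array([ 1.36256764e-03, -4.16783237e+01, -2.45799655e+01,  3.92973716e-04,
        1.13044074e-02, -7.59564358e-06]), 'position': array([0.16631918, 0.54988959, 0.24742554]), 'ee_rot': array([-0.69885671,  0.7001218 , -0.10369806,  0.10332222]), 'contact_force': array([-0.12581606,  0.06768978, -0.14407192]), 'moment': array([ 0.00572729, -0.0829982 , -0.04726733]), 'width': 0.08531660515163811}
side {'mtx': array([[510.31422914,   0.        , 275.37040435],
       [  0.        , 510.31422914, 210.92244245],
       [  0.        ,   0.        ,   1.        ]]), 'world_from_camera': array([[ 0.77551082,  0.41361648, -0.47697419, -0.16896677],
       [-0.63131668,  0.50241798, -0.59077528, -0.84445209],
       [-0.00471398,  0.75927438,  0.65075356,  1.05716487],
       [ 0.        ,  0.        ,  0.        ,  1.        ]])}
top {'mtx': array([[434.41712695,   0.        , 283.33100299],
       [  0.        , 434.41712695, 211.79204854],
       [  0.        ,   0.        ,   1.        ]]), 'world_from_camera': array([[-0.00593474,  0.99649664, -0.08342194,  0.4182565 ],
       [-0.99987986, -0.00471884,  0.01476487,  0.01291629],
       [ 0.01431949,  0.08349955,  0.99640493,  1.13393999],
       [ 0.        ,  0.        ,  0.        ,  1.        ]])}
```

View pics/side0.png

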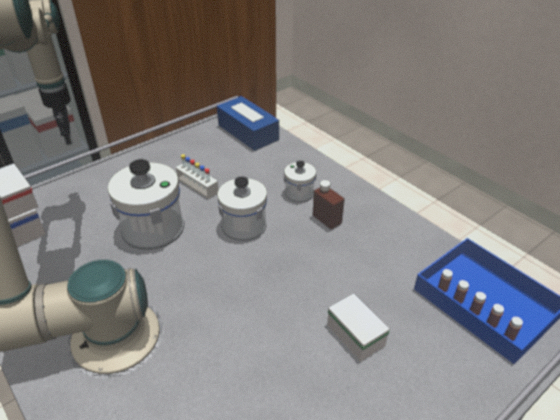

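View pics/top0.png

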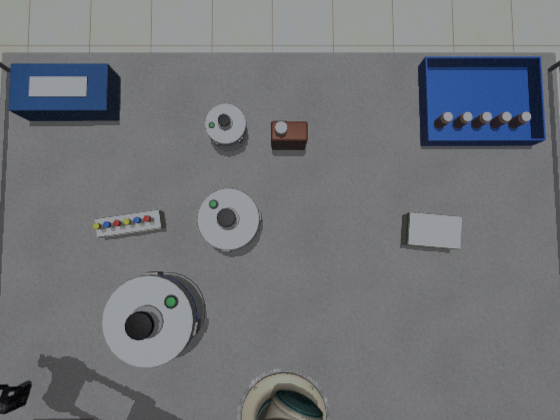

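The candidates are the large canister at side (145,200) / top (150,322), the medium one at side (243,207) / top (228,219), and the small one at side (300,180) / top (226,124). The medium one is meant. Next I'll take a close crop and measure it.

```bash
cat > h.py <<'E'
import numpy as np, cv2
from rig import *
def ray(cam,u,v):
    c=camera_model(cam);K=c["mtx"];T=c["world_from_camera"]
    d=np.array([(u-K[0,2])/K[0,0],-(v-K[1,2])/K[1,1],-1.])
    return T[:3,3],T[:3,:3]@d
def at_z(cam,u,v,z):
    o,d=ray(cam,u,v);return o+d*(z-o[2])/d[2]
def at_d(cam,u,v,dep):
    o,d=ray(cam,u,v);return o+d*dep
def cloud(cam,dep):
    c=camera_model(cam);K=c["mtx"];T=c["world_from_camera"]
    v,u=np.mgrid[:420,:560]
    P=np.stack([(u-K[0,2])/K[0,0]*dep,-(v-K[1,2])/K[1,1]*dep,-dep],-1)
    return P@T[:3,:3].T+T[:3,3]
E
python3 - <<'E'
from h import *
im={}
for n in ("side","top"):
    p,d=get_image(n); im[n]=p; C=cloud(n,d)
    for k in ("knob_top","pin_head"):
        for r in spot_point(k,n):
            u,v=r["position"]; z=.175 if k=="knob_top" else .134
            print(n,k,np.round([u,v,r["score"]],2),"at z",np.round(at_z(n,u,v,z),4), "depth",np.round(C[int(round(v)),int(round(u))],4))
    # black knob pixels above 0.15
    if n=="top": b=(190,175,80,90)
    else: b=(205,165,80,85)
    x,y,w,h=b
    cv2.imwrite(f"pics/crop_{n}.png",cv2.resize(p[y:y+h,x:x+w,::-1],None,fx=6,fy=6,interpolation=cv2.INTER_CUBIC))
    S=C[y:y+h,x:x+w].reshape(-1,3); G=p[y:y+h,x:x+w].reshape(-1,3).astype(int)
    m=(G.max(1)<70)&(S[:,2]>.165)&(S[:,2]<.19)
    print(n,"knob px",m.sum(),S[m].mean(0),(S[m].min(0)+S[m].max(0))/2,np.median(S[m][:,2]))
    big=(d>0)&(C[...,0]>-.1)&(C[...,2]>.05)
    # tallest of large canister
    if n=="top":
        L=C[270:370,95:205].reshape(-1,3); print("large top z",np.percentile(L[:,2],[50,99]),L[np.argmax(L[:,2])])
        S2=C[175:265,190:270].reshape(-1,3);l=S2[(S2[:,2]>.12)&(S2[:,2]<.14)];print("lid",l.min(0),l.max(0))
E
```

```text
side knob_top [137.3  164.9    0.73] at z [0.2933 0.3807 0.175 ] depth [0.2579 0.2893 0.2409]
side knob_top [297.1  162.4    0.54] at z [0.6683 0.0879 0.175 ] depth [0.7228 0.1491 0.1188]
side knob_top [244.3  185.2    0.52] at z [0.4803 0.0987 0.175 ] depth [0.488  0.1113 0.1645]
side pin_head [163.4  182.8    0.62] at z [0.3316 0.3052 0.134 ] depth [0.3036 0.2438 0.1832]
side knob px 83 [0.4836961  0.11939601 0.17288217] [0.4852467  0.12043056 0.1715733 ] 0.17323156881746937
top knob_top [137.3  327.6    0.68] at z [0.2494 0.3152 0.175 ] depth [0.2602 0.295  0.2408]
top knob_top [223.3  115.7    0.59] at z [0.7164 0.1327 0.175 ] depth [0.7323 0.1401 0.1214]
top knob_top [224.   215.8    0.55] at z [0.4903 0.1299 0.175 ] depth [0.4898 0.1298 0.175 ]
top pin_head [172.5  299.2    0.59] at z [0.3046 0.2502 0.134 ] depth [0.3107 0.2395 0.1837]
top pin_head [215.6 201.5   0.4] at z [0.5266 0.1544 0.134 ] depth [0.5247 0.1526 0.1405]
top knob px 240 [0.48710437 0.12671276 0.17396196] [0.48671661 0.12583927 0.17307074] 0.17394674186620945
large top z [0.17587524 0.24076661] [0.4182565  0.01291629 1.13393999]
lid [0.4170249  0.05477677 0.12009709] [0.55920915 0.19617275 0.13999354]
```

View pics/crop_top.png

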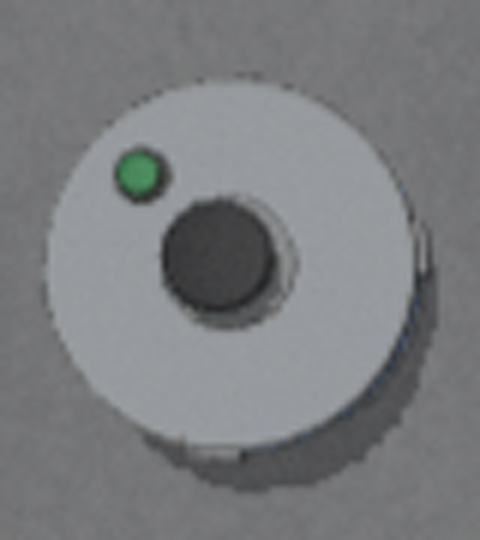

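View pics/crop_side.png

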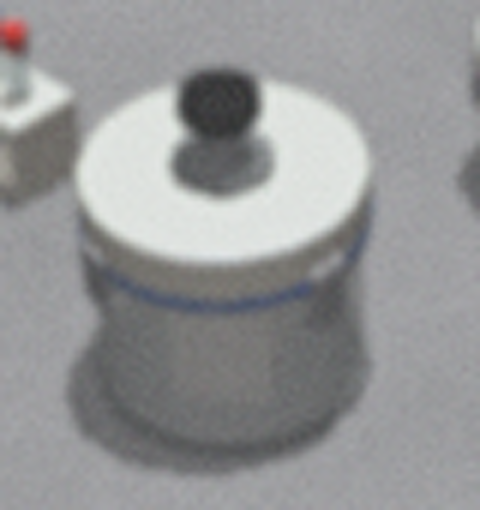

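The crops confirm the choice. The medium canister has the blue stripe, with its knob at top px (226,217), about (0.487,0.126), and its pin at top px (214,204), about (0.524,0.153), roughly 36° from x. I'll lift clear of the large canister, close the fingers, and turn the jaws perpendicular to the pin direction.

Call:
jog_arm:
  targets:
    - [0, [0, 0, 0.05], 0]
    - [0, [0, 0, 0.05], 0]
    - [0, [0, 0, 0.02], 0]
    - [0, [0, 0, 0], 0]
  force: 40

```text
clock: 0.9
position: [0.1668, 0.551, 0.3702]
ee_rot: [0.701, -0.698, 0.103, -0.104]
contact_force: [-0.1, -0.1, -0.7]
width: 0.0122
```

Call:
jog_arm:
  targets:
    - [0, [0.032, -0.042, 0], 0.09]
    - [0, [0.032, -0.042, 0], 0.09]
    - [0, [0.032, -0.042, 0], 0.09]
    - [0, [0.032, -0.042, 0], 0.09]
    - [0, [0.032, -0.042, 0], 0.09]
    - [0, [0.032, -0.042, 0], 0.09]
    - [0, [0.032, -0.042, 0], 0.09]
    - [0, [0.032, -0.042, 0], 0.09]
    - [0, [0.032, -0.042, 0], 0.09]
    - [0, [0, 0, 0], 0]

```text
clock: 2.15
position: [0.4558, 0.1695, 0.3661]
ee_rot: [-0.684, 0.685, 0.177, -0.18]
contact_force: [-0.7, 0.0, -0.2]
width: 0.0
```

Call:
jog_arm:
  targets:
    - [0, [0.031, -0.0435, 0], 0.1]
    - [0, [0, 0, -0.04], 0]
    - [0, [0, 0, -0.04], 0]
    - [0, [0, 0, -0.05], 0]
    - [0, [0, 0, 0], 0]
    - [0, [0, 0, 0], 0]

```text
clock: 2.9
position: [0.4861, 0.1296, 0.2395]
ee_rot: [0.674, -0.674, -0.215, 0.214]
contact_force: [0.5, 0.6, 0.2]
width: -0.0002
```

```bash
python3 - <<'E'
from h import *
s=manip.get_state();print(s["clock"],s["position"],s["contact_force"])
for n in ("side","top"):
    p,d=get_image(n)
    x,y,w,h=(170,140,140,110)if n=="top" else (190,110,120,130)
    cv2.imwrite(f"pics/c1_{n}.png",cv2.resize(p[y:y+h,x:x+w,::-1],None,fx=4,fy=4,interpolation=cv2.INTER_CUBIC))
E
```

```text
2.9 [0.48607435 0.12956589 0.23949005] [0.53895067 0.60978476 0.16374566]
```

View pics/c1_side.png

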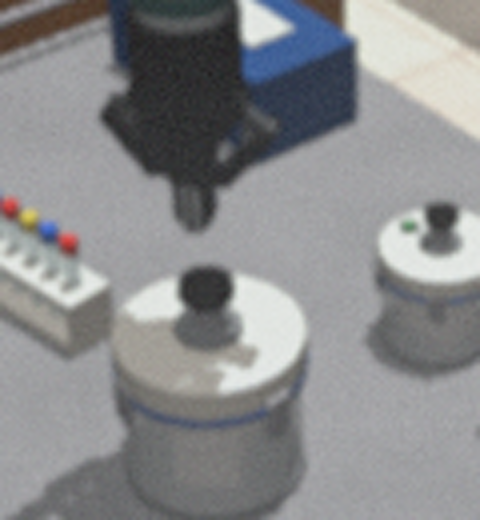

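View pics/c1_top.png

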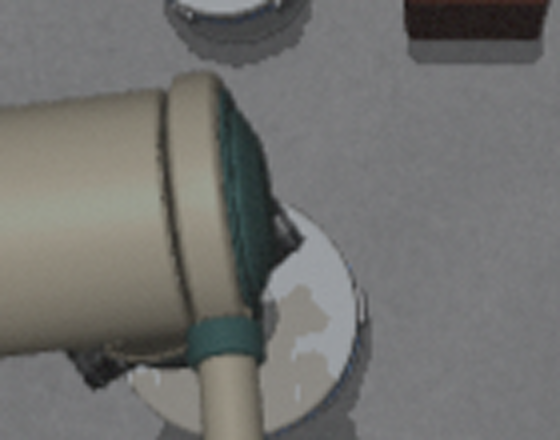

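The fingertip at side px (239,166) sits above the knob at (241,182). I'll approach and feel for contact.

Call:
jog_arm:
  targets:
    - [0, [0.001, -0.0035, -0.02], 0]
    - [0, [0, 0, -0.02], 0]
    - [0, [0, 0, 0], 0]
    - [0, [0, 0, 0], 0]

```text
clock: 3.5
position: [0.4876, 0.1256, 0.2]
ee_rot: [-0.674, 0.674, 0.216, -0.213]
contact_force: [0.2, 0.3, -0.2]
width: -0.0
```

Call:
jog_arm:
  targets:
    - [0, [0, 0, -0.005], 0]
    - [0, [0, 0, -0.005], 0]
    - [0, [0, 0, 0], 0]
    - [0, [0, 0, 0], 0]

```text
clock: 4.0
position: [0.4873, 0.1255, 0.189]
ee_rot: [-0.674, 0.674, 0.215, -0.214]
contact_force: [0.5, 0.6, 5.2]
width: 0.0001
```

Call:
jog_arm:
  targets:
    - [0, [0, 0, -0.005], 0]
    - [0, [0, 0, -0.005], 0]
    - [0, [0, 0, 0], 0]
    - [0, [0, 0, 0], 0]

```text
clock: 4.5
position: [0.4873, 0.1255, 0.1792]
ee_rot: [-0.674, 0.674, 0.215, -0.214]
contact_force: [0.5, 0.0, 6.7]
width: 0.0001
```

Call:
jog_arm:
  targets:
    - [0, [0, 0, -0.004], 0]
    - [0, [0, 0, -0.003], 0]
    - [0, [0, 0, 0], 0]
    - [0, [0, 0, 0], 0]

```text
clock: 5.0
position: [0.4873, 0.1255, 0.1725]
ee_rot: [-0.674, 0.674, 0.215, -0.214]
contact_force: [-0.3, -0.3, 9.5]
width: 0.0003
```

Call:
jog_arm:
  targets:
    - [0, [0, 0, -0.0015], 0]
    - [0, [0, 0, 0], 0]
    - [0, [0, 0, 0], 0]

```text
clock: 5.38
position: [0.4873, 0.1255, 0.1712]
ee_rot: [-0.674, 0.674, 0.215, -0.214]
contact_force: [-0.4, 0.3, 9.8]
width: 0.0001
```

Call:
jog_arm:
  targets:
    - [0, [0, 0, -0.0015], 0]
    - [0, [0, 0, 0], 0]
    - [0, [0, 0, 0], 0]

```text
clock: 5.75
position: [0.4873, 0.1255, 0.1709]
ee_rot: [-0.674, 0.674, 0.216, -0.213]
contact_force: [-1.9, -0.5, 16.6]
width: -0.0002
```

I've reached the hard stop at TCP z≈0.171. I'll let the knob right up, then do full 28 mm strokes.

Call:
jog_arm:
  targets:
    - [0, [0, 0, 0.014], 0]
    - [0, [0, 0, 0.014], 0]
    - [0, [0, 0, 0], 0]
    - [0, [0, 0, 0], 0]

```text
clock: 6.25
position: [0.4858, 0.1253, 0.1957]
ee_rot: [0.674, -0.674, -0.214, 0.215]
contact_force: [0.1, -0.8, -0.1]
width: -0.0004
```

Call:
jog_arm:
  targets:
    - [0, [0, 0, -0.008], 0]
    - [0, [0, 0, -0.008], 0]
    - [0, [0, 0, -0.007], 0]
    - [0, [0, 0, -0.005], 0]
    - [0, [0, 0, 0], 0]
    - [0, [0, 0, 0], 0]

```text
clock: 7.0
position: [0.4867, 0.1254, 0.1709]
ee_rot: [-0.674, 0.674, 0.215, -0.214]
contact_force: [-5.2, -0.6, 21.4]
width: 0.0
```

Call:
jog_arm:
  targets:
    - [0, [0, 0, 0.014], 0]
    - [0, [0, 0, 0.014], 0]
    - [0, [0, 0, 0], 0]
    - [0, [0, 0, 0], 0]

```text
clock: 7.5
position: [0.4859, 0.1253, 0.1955]
ee_rot: [0.674, -0.674, -0.214, 0.215]
contact_force: [-0.6, -0.1, -0.2]
width: 0.0003
```

Call:
jog_arm:
  targets:
    - [0, [0, 0, -0.008], 0]
    - [0, [0, 0, -0.008], 0]
    - [0, [0, 0, -0.007], 0]
    - [0, [0, 0, -0.005], 0]
    - [0, [0, 0, 0], 0]
    - [0, [0, 0, 0], 0]

```text
clock: 8.25
position: [0.4867, 0.1254, 0.1709]
ee_rot: [-0.674, 0.674, 0.215, -0.214]
contact_force: [-5.3, -0.6, 21.0]
width: 0.0002
```

Call:
jog_arm:
  targets:
    - [0, [0, 0, 0.014], 0]
    - [0, [0, 0, 0.014], 0]
    - [0, [0, 0, 0], 0]
    - [0, [0, 0, 0], 0]

```text
clock: 8.75
position: [0.4859, 0.1253, 0.1955]
ee_rot: [0.674, -0.674, -0.214, 0.215]
contact_force: [0.2, 0.2, -0.8]
width: 0.0003
```

```bash
python3 - <<'E'
from h import *
s=manip.get_state();print(s["clock"],s["position"],s["contact_force"])
for n in ("side",):
    p,d=get_image(n)
    x,y,w,h=(190,130,120,110)
    cv2.imwrite(f"pics/c2_{n}.png",cv2.resize(p[y:y+h,x:x+w,::-1],None,fx=5,fy=5,interpolation=cv2.INTER_CUBIC))
E
```

```text
8.75 [0.48591909 0.12532208 0.19550374] [ 0.2015771   0.18017329 -0.84664095]
```

View pics/c2_side.png

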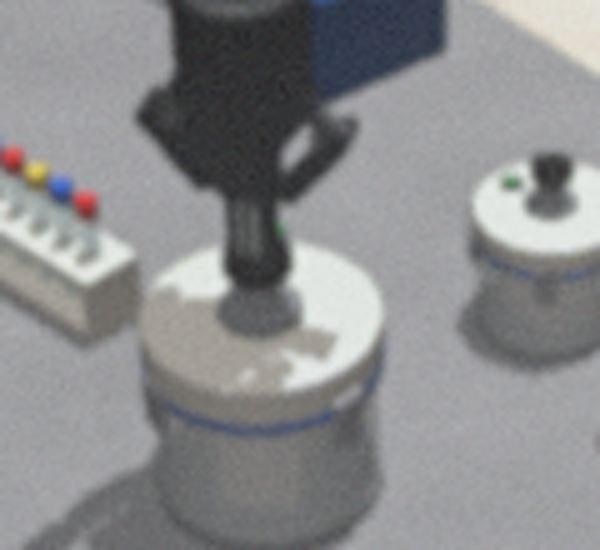

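The pin is rising: a green edge shows at side px (246,176), behind the finger. Two more full strokes.

Call:
jog_arm:
  targets:
    - [0, [0, 0, -0.008], 0]
    - [0, [0, 0, -0.008], 0]
    - [0, [0, 0, -0.007], 0]
    - [0, [0, 0, -0.005], 0]
    - [0, [0, 0, 0], 0]
    - [0, [0, 0, 0], 0]

```text
clock: 9.55
position: [0.4868, 0.1254, 0.1709]
ee_rot: [-0.674, 0.674, 0.215, -0.214]
contact_force: [-4.7, -1.0, 20.7]
width: -0.0006
```

Call:
jog_arm:
  targets:
    - [0, [0, 0, 0.014], 0]
    - [0, [0, 0, 0.014], 0]
    - [0, [0, 0, 0], 0]
    - [0, [0, 0, 0], 0]

```text
clock: 10.05
position: [0.4859, 0.1253, 0.1955]
ee_rot: [0.674, -0.674, -0.214, 0.215]
contact_force: [-0.7, 0.6, -0.2]
width: -0.0002
```

Call:
jog_arm:
  targets:
    - [0, [0, 0, -0.008], 0]
    - [0, [0, 0, -0.008], 0]
    - [0, [0, 0, -0.007], 0]
    - [0, [0, 0, -0.005], 0]
    - [0, [0, 0, 0], 0]
    - [0, [0, 0, 0], 0]

```text
clock: 10.8
position: [0.4867, 0.1254, 0.1709]
ee_rot: [-0.674, 0.674, 0.215, -0.214]
contact_force: [-6.1, -0.9, 22.2]
width: -0.0004
```

Call:
jog_arm:
  targets:
    - [0, [0, 0, 0.014], 0]
    - [0, [0, 0, 0.014], 0]
    - [0, [0, 0, 0], 0]
    - [0, [0, 0, 0], 0]

```text
clock: 11.3
position: [0.4859, 0.1253, 0.1955]
ee_rot: [0.674, -0.674, -0.214, 0.215]
contact_force: [0.8, -0.4, 0.9]
width: 0.0
```

Call:
jog_arm:
  targets:
    - [0, [0, 0, 0.04], 0]
    - [0, [0, 0, 0.05], 0]
    - [0, [0, 0, 0.05], 0]
    - [0, [-0.035, 0.04, 0], 0]
    - [0, [-0.035, 0.04, 0], 0]
    - [0, [-0.035, 0.04, 0], 0]
    - [0, [-0.03, 0.04, 0], 0]
    - [0, [0, 0, 0], 0]
    - [0, [0, 0, 0], 0]

```text
clock: 12.42
position: [0.3516, 0.285, 0.3356]
ee_rot: [-0.673, 0.674, 0.214, -0.215]
contact_force: [0.4, -0.2, 0.3]
width: 0.0004
```

```bash
python3 - <<'E'
from h import *
s=manip.get_state();print(s["clock"],s["position"],s["contact_force"])
for n in ("side","top"):
    p,d=get_image(n);C=cloud(n,d)
    x,y,w,h=(190,175,80,90)if n=="top" else (190,140,120,110)
    cv2.imwrite(f"pics/c3_{n}.png",cv2.resize(p[y:y+h,x:x+w,::-1],None,fx=5,fy=5,interpolation=cv2.INTER_CUBIC))
    S=C[y:y+h,x:x+w].reshape(-1,3); G=p[y:y+h,x:x+w].reshape(-1,3).astype(int)
    m=(G[:,1]>G[:,0]+20)&(G[:,1]>G[:,2]+15)&(S[:,2]>.12)
    if m.any(): print(n,"green",m.sum(),np.median(S[m],0),"zmax",np.percentile(S[m][:,2],95))
    m=(G.max(1)<70)&(S[:,2]>.14)&(S[:,2]<.19)
    if m.any(): print("knob",m.sum(),np.median(S[m],0))
    l=S[(S[:,2]>.12)&(S[:,2]<.138)]
    if len(l): print("lid",l.min(0),l.max(0))
    cv2.imwrite(f"pics/f3_{n}.png",p[:,:,::-1])
E
```

```text
12.425 [0.35158623 0.28502115 0.33563411] [ 0.43932915 -0.22312615  0.33622873]
side green 19 [0.52198616 0.15783892 0.16163109] zmax 0.17334153548318934
knob 91 [0.48275254 0.11892068 0.17350569]
lid [0.4173899  0.05220368 0.12002372] [0.74096209 0.19710547 0.13783295]
top green 37 [0.52177026 0.16054918 0.1628318 ] zmax 0.16534402145636343
knob 208 [0.48554043 0.12979676 0.17390161]
lid [0.41702475 0.05476214 0.12008358] [0.55913306 0.19667724 0.13769077]
```

View pics/c3_side.png

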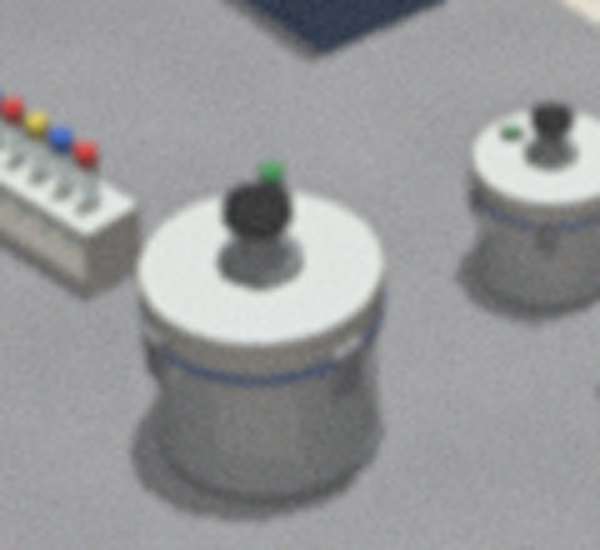

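View pics/f3_top.png

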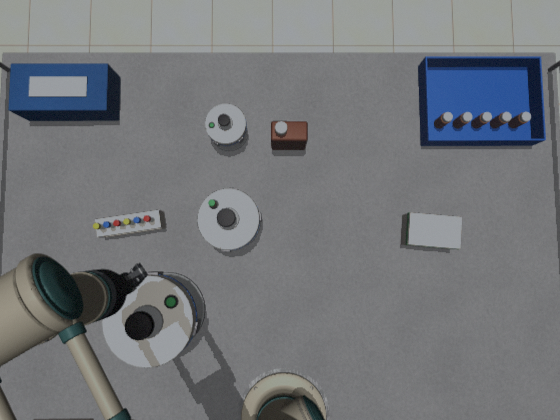

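```bash
python3 - <<'E'
from h import *
for i in range(3):
    p,d=get_image("top");C=cloud("top",d);G=p.astype(int)
    hsv=cv2.cvtColor(p,cv2.COLOR_RGB2HSV)
    x,y,w,h=190,175,80,90
    s=np.s_[y:y+h,x:x+w]
    S=C[s].reshape(-1,3);H=hsv[s].reshape(-1,3);g=G[s].reshape(-1,3)
    m=(g[:,1]>g[:,0]+25)&(S[:,2]>.155)
    lid=(S[:,2]>.12)&(S[:,2]<.138); kn=(g.max(1)<70)&(S[:,2]>.165)
    print(np.median(S[m][:,2]),m.sum(),np.median(S[lid][:,2]),np.median(S[kn][:,2]))
cv2.imwrite("pics/c4.png",cv2.resize(p[190:250,195:265,::-1],None,fx=8,fy=8,interpolation=cv2.INTER_CUBIC))
E
```

```text
0.16296444976844804 36 0.1289891654758255 0.17382122072367479
0.16231065149568136 37 0.12908976446119358 0.1739146525898072
0.16218584515205642 36 0.12908988894024942 0.1738412663172707
```

View pics/c4.png

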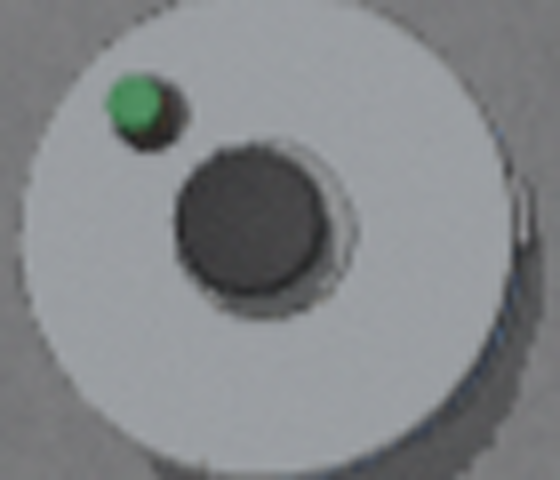

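```bash
python3 -c "
from rig import *
print(manip.get_state()['clock'],manip.get_state()['contact_force']); print(sign_off())"
```

```text
12.675 [ 0.69819053 -0.09450297  0.17249332]
the job is handed in; nothing more can be done
None
```

I pumped the medium, blue-striped canister with five full strokes of the closed fingertips, each down to the hard stop and fully released. I then lifted the hand clear and handed the job in at about 12.7 s; no verdict is reported.

**Pin:** In the last top-camera readings the pin cap's top stands about 33.5 mm above the lid. That means the pin is about 29.5 mm out, against the 27 mm needed.

**Knob:** It is back up, reading 174 mm against the nominal 175 mm, and nothing is touching the hand.

**Canister and bystanders:** The lid's measured extents match the start to within about 1 mm. The bottle, rack and carton show at the same pixels as before.

**Not confirmed:** I couldn't see the orange band directly. The knob hides it from the side and the cap hides it from above, so "fully out" rests on the depth measurement and the five full strokes. No check disagreed.

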